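# Clamp the pressing block for sanding

## Robot

A 6-joint arm with a two-finger parallel gripper is mounted at the origin on the work surface. World frame = base frame: x ahead of the robot, y to its left, z up, the work surface at z = 0. Lengths are in mm, angles in rad, forces in N, time in s.
With the tool pointing down it reaches from about 350 to 975 mm from the base axis. Payload 7.1 kg.
Tool frame: the origin (TCP) lies on the mounting face of the last link; the fingertips stand 182 mm ahead of it and the grasp point (between the pads) lies 163 mm ahead of it (ctrl.tcp_to_tips is the distance from the TCP to the fingertips, in mm); z points along the fingers, y is the direction in which the jaws open and shut (so a half turn about z gives the same grasp; the last joint's range is limited). The gripper opens to 88 mm and grips with 3 to 60 N. Pads are 20 mm wide; open, the fingers measure 115 mm over their backs; the gripper's body (75 mm by 178 mm) begins 61 mm behind the grasp point.
Start: joints at [1.206, 0.423, 1.63, -0, 1.089, -0.019], TCP at [211.812, 587.998, 404.675] pointing down, gripper open.
Joint ranges: [-3, 3], [-0.9, 2.11], [0.09, 2.58], [-1.31, 4.45], [0.11, 2.69], [-2.54, 2.54]. Speed limits (rad/s): [2.39, 2.39, 3.01, 3.14, 3.14, 3.14].

## Interface

Orientations are given as a rotation vector (axis times angle).
In Python, from workcell import ctrl gives the robot as it stands. The module is installed in compiled form; this text tells all that it offers.
- The arm moves only by the tool send_rows, never from a script. Its argument "commands" is a list of rows, each an object with "translation": the shift along the world's x, y, z normalised to -1 to 1, where 1 is 0.1 m, a list of three; "twist": the turn, a rotation vector about the world's x, y, z normalised to -1 to 1, where 1 is 0.5 rad, a list of three. A call has exactly 10 rows; each row is the pose to reach, as a shift and turn from the pose commanded when the call began; what a row does not reach only later rows make up. A row lasts 1/10 s, in which the tool goes at most 50 mm and 8.59 degrees, less where a joint would pass 70% of its speed; a pose out of reach is approached as far as the arm can. A call with a number of a shift or a turn outside -1 to 1 is refused whole. A call with a gripper value outside its range is refused whole. "grip" is the closure, from -1 (fully open) to 1 (shut), set as the call begins (left out, the last holds). The fingers move at their own pace and stop on an object; the grip force is fixed at half the most. Time passes only in rows, so rows that repeat a pose let the fingers close, or fill a call up. It gives the time, the measured TCP pose, the force and the opening at its end, in the units of the state.
- ctrl.get_obs(): the state, without advancing time (a new reading comes with each control period).
- ctrl.get_image(name): name is "scene" or "top" or "wrist"; returns a dict with "img" (400x640x3 uint8, red, green, blue), "intrinsics" (3x3 intrinsics, pixels), "cam_to_world" (4x4, takes a point from camera to world coordinates). Camera axes: x right, y down, z forward; pixel columns grow to the right and rows downward; lengths in mm; the calibration is good to about 2 mm. A picture is of the moment at which its call begins. There is no depth.
- ctrl.close_job(): hands the job in, once; it reports no verdict.
The state is a dict: "t": time; "qpos": joint angles; "qvel": joint speeds; "joint_torque": joint torques, N m; "ee_pos": TCP position; "orientation": TCP orientation; "ft_force": force on the tool from outside, world axes, zero at the start; "moment": the same for the moment, N m; "width": finger opening in mm.
Only numpy, scipy, OpenCV 4.12 (cv2) and the standard library are available. Lean on these libraries where they do the work, as an engineer would, in place of code of your own. Each camera call takes 0.05 s, during which the arm holds its last target. There are 200 camera calls.

## Task

Lay the hardwood pressing block lengthwise on the rails of the bench clamp, between its open jaws, and let go. Then squeeze the trigger against the handle again and again until the sliding jaw grips the block firmly, but do not crush it. Move the jaw only with the trigger, leave the other things alone, and finish with the gripper off everything.

Things in the scene. Friction and masses are not known exactly. Their poses are not given: they have to be found in the camera images.
- clamp: Bench-mounted one-hand bar clamp, screwed to the table: steel base plate 350 x 70 x 12 mm with the fixed jaw, the black housing and handle behind it, two aluminium rails in front. Origin on the table top under the face of the fixed jaw; x along the clamp into the mouth (fixed towards sliding jaw), y across, z up. Fixed jaw: plate from x = -14 to 0 mm, 52 mm wide, 88 mm high.
- rails_start (a point): Middle of the rail tops where they meet the fixed jaw's face, 40 mm above the table; axes as the clamp's. The block is laid on the two rails, which run from here along +x past the sliding jaw; together they are 36 mm wide (y = -18 to 18 mm), narrower than the block, and below them beside the rails is free down to the 12 mm base plate.
- sliding_jaw: The moving jaw on its toothed steel bar, black, 52 mm wide, 88 mm high, with a stiff rubber pad (about 10 N per mm). Origin at table level under the pad's face, axes as the clamp's: its x in the clamp's frame is the width of the mouth, 125 to 150 mm at the start. A brake holds it wherever it is left and keeps up to about 15 N of clamping. The bar comes out behind the housing as the mouth closes.
- jaw_face (a point): Centre of the face of the sliding jaw's pad, 65 mm above the table.
- handle_grip (a point): Middle of the upright fixed handle bar (12 mm thick along the clamp, 26 mm wide) 112 mm above the table, the height to squeeze at. It lies at x = -87 mm in the clamp's frame; its top is 133 mm above the table. The housing below is 62 mm high, 44 mm wide, from x = -113 to -14 mm; axes as the clamp's.
- trigger_pull (a point): Middle of the trigger blade (10 mm thick along the clamp, 24 mm wide) about 112 mm above the table. The blade stands between the handle and the jaws, its top about 132 mm above the table. Over their outer faces at this height handle and trigger measure about 48 mm (up to 51 mm at the top) released and about 24 mm fully squeezed.
- trigger (a joint): Swing of the trigger, rad: 0 released, 0.23 fully squeezed; a spring returns it. Its pawl catches teeth 6 mm apart: a full squeeze pulls the free jaw one tooth, a short one may miss the next tooth. Running free takes about 10 N of squeeze; each newton more adds about 2 N of clamping, so a 20 N squeeze that stalls clamps with about 20 N. A firm grip is over 10 N; over 40 N crushes the block.
- pressing_block: Plain hardwood pressing block (tailor's clapper), 110 mm long (x), 46 mm wide (y), 34 mm high (z), about 0.15 kg, with a dark groove along each long side. Origin at the centre of its underside.
- cork_block: Bystander: cork sanding block 100 x 60 x 28 mm, no grooves.
- spool_a: Bystander: upright thread spool, 32 mm across, 50 mm high.
- spool_b: Bystander: upright thread spool, 32 mm across, 50 mm high.
- cutter: Bystander: rotary cutter lying flat, about 175 mm long.
- button_jar: Bystander: glass jar, 60 mm across, 75 mm high.
- pin_tin: Bystander: pin tin 70 x 50 x 24 mm.
There are look-alikes about, which are no part of the job. What is shaped like the pressing_block but yellow is not meant.

How it is judged (in metres and radians):
On the way, in this order (a step that is already met when the one before it is completed fails the run):
1. the block lies on the rails between the open jaws, let go and not yet gripped (z of pressing_block in the frame of clamp between 0.036 and 0.044 m and y of pressing_block in the frame of clamp between -0.012 and 0.012 m and x of pressing_block in the frame of clamp between 0.05 and 0.125 m and angle between the x axis of pressing_block and the x axis of clamp, either way round below 0.12 rad and angle between pressing_block's own z axis and vertical below 0.08 rad and contact force between pressing_block and anything else above 0.3 N and contact force between the fingers and pressing_block below 0.1 N and contact force between sliding_jaw and pressing_block below 1 N), for 0.2 s.
2. the sliding jaw grips the block with over 10 N (contact force between sliding_jaw and pressing_block above 10 N), for 0.2 s.
At the end, for the whole second after the job is handed in: The pressing block lies level on the rails (within 4 mm, 0.08 rad), along the clamp within 0.12 rad, centred across it within 12 mm, against the fixed jaw (block centre under 58 mm from its face), at rest, and the sliding jaw by itself presses on it with more than 10 N (z of pressing_block in the frame of clamp between 0.036 and 0.044 m and y of pressing_block in the frame of clamp between -0.012 and 0.012 m and x of pressing_block in the frame of clamp between 0.05 and 0.125 m and angle between the x axis of pressing_block and the x axis of clamp, either way round below 0.12 rad and angle between pressing_block's own z axis and vertical below 0.08 rad and x of pressing_block in the frame of clamp below 0.058 m and contact force between sliding_jaw and pressing_block above 10 N and linear speed of pressing_block below 0.01 m/s); the robot touches nothing.
It fails at once if the block is crushed: the sliding jaw presses on it with over 40 N (contact force between sliding_jaw and pressing_block above 40 N).
It fails at once if the sliding jaw is pushed by the robot instead of by the trigger (over 5 N) (contact force between the arm and sliding_jaw above 5 N).
It fails at once if the sliding jaw is pushed by the fingers instead of by the trigger (over 5 N) (contact force between the fingers and sliding_jaw above 5 N).
It fails at once if a bystander is moved by over 30 mm (distance of any of cork_block, spool_a, spool_b, cutter, button_jar, pin_tin from where it was at the start of the episode above 0.03 m).
It also fails if it takes over 72 s, if anything falls off the work surface, if the arm or the gripper's body presses on something with over 40 N, if the wrist force passes 120 N, or if a joint passes its speed limit or range.

## Working session

There is one attempt and no reset: what is moved stays moved. The work goes in short steps, Python scripts to look and compute and a tool call to move; the robot and the scene stay as the last step left them, time stands still between calls to the robot, and variables do not carry over. Pictures are saved under pics/ and viewed, about 8 in all and at most 12, crops included, and the job is handed in when it is done.

Besides the shell and the picture viewer there is one more tool, called as a command line: name --argument value ..., lists and objects as JSON in quotes. send_rows: Moves the arm, as the interface text tells. Its arguments: {"type":"object","properties":{"commands":{"type":"array","items":{"type":"object","properties":{"translation":{"type":"array","items":{"type":"number"}},"twist":{"type":"array","items":{"type":"number"}}}}},"grip":{"type":"number"}},"required":["commands"]}

```bash
mkdir -p pics
cat > h.py <<'E'
import numpy as np, cv2
from workcell import ctrl
def shot(n,f):
    d=ctrl.get_image(n); cv2.imwrite(f'pics/{f}.png',d['img'][:,:,::-1]); np.savez(f'pics/{f}.npz',**d); return d
def ray(d,uv,z):
    K=np.array(d['intrinsics']);T=np.array(d['cam_to_world'])
    r=T[:3,:3]@np.linalg.solve(K,[uv[0],uv[1],1]);o=T[:3,3]
    return o+r*(z-o[2])/r[2]
def proj(d,p):
    K=np.array(d['intrinsics']);T=np.linalg.inv(np.array(d['cam_to_world']))
    c=K@(T[:3,:3]@np.array(p)+T[:3,3]); return c[:2]/c[2]
def load(f): return dict(np.load(f'pics/{f}.npz'))
E
python3 - <<'E'
from h import *
for n in('top','scene'):
    d=shot(n,n+'0');print(n,d['cam_to_world'],d['intrinsics'])
print(ctrl.get_obs())
E
```

```text
top [[ 2.45139729e-02 -9.89908880e-01  1.39568889e-01  3.23737672e+02]
 [-9.99590949e-01 -2.22140473e-02  1.80130595e-02  1.01172056e+01]
 [-1.47308976e-02 -1.39953370e-01 -9.90048511e-01  1.06168792e+03]
 [ 0.00000000e+00  0.00000000e+00  0.00000000e+00  1.00000000e+00]] [[376.92251498   0.         317.92671062]
 [  0.         376.92251498 200.32241054]
 [  0.           0.           1.        ]]
scene [[-8.54534117e-01  3.51973293e-01 -3.81950579e-01  8.99180955e+02]
 [ 5.19300513e-01  5.93023819e-01 -6.15345210e-01  7.14188384e+02]
 [ 9.92071124e-03 -7.24180607e-01 -6.89538996e-01  8.45927957e+02]
 [ 0.00000000e+00  0.00000000e+00  0.00000000e+00  1.00000000e+00]] [[386.45614083   0.         323.78767209]
 [  0.         386.45614083 194.02419888]
 [  0.           0.           1.        ]]
{'t': 0.1, 'qpos': array([ 1.20600392e+00,  4.23747769e-01,  1.63063018e+00,  1.11496378e-05,
        1.08863458e+00, -1.89944254e-02]), 'qvel': array([-0.00086777, -0.00270704, -0.00179216, -0.00085821, -0.00023634,
       -0.00110326]), 'joint_torque': array([-1.69205523e-04, -5.45614100e+01, -2.74323732e+01,  6.44979766e-02,
        1.88493286e-02, -7.72179828e-05]), 'ee_pos': array([211.71813435, 587.76378777, 403.98313936]), 'orientation': array([-5.40435560e-01, -3.09447358e+00,  2.18624061e-03]), 'ft_force': array([0.68677008, 0.2198492 , 0.72010727]), 'moment': array([ 0.00364612, -0.00443741,  0.01815219]), 'width': 87.72161418179996}
```

View pics/top0.png

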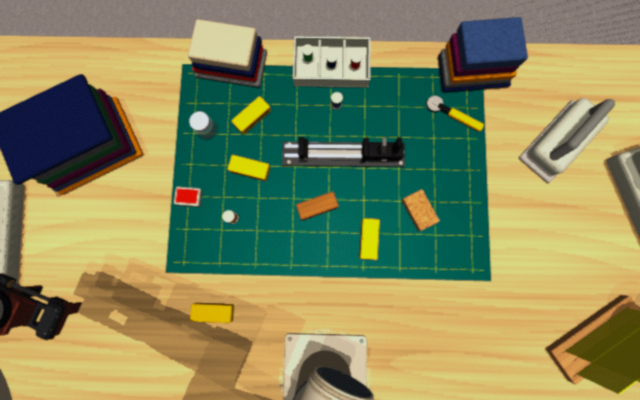

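View pics/scene0.png

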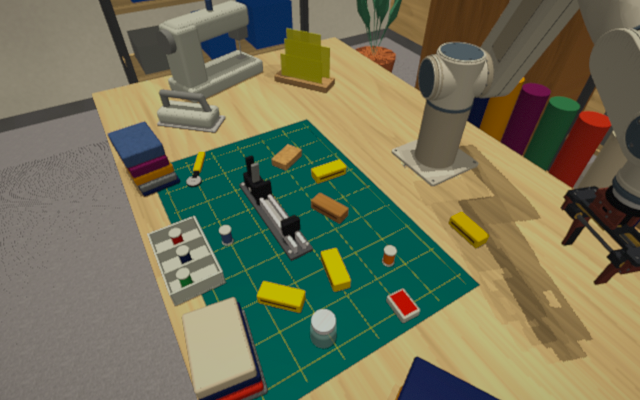

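The top view shows the brown pressing block at about (317,206). The clamp runs along row ~152, with the handle at (400,148) and the sliding jaw at (302,148). Cork is at (421,210); the yellow blocks are look-alikes.

Run:
```python
from h import *
d=load('top0');im=d['img'];hsv=cv2.cvtColor(im,cv2.COLOR_RGB2HSV)
print(hsv[206,317],hsv[210,421])
m=cv2.inRange(hsv,(3,90,60),(16,255,255));m[:190]=0;m[225:]=0;m[:,:290]=0;m[:,345:]=0
c=max(cv2.findContours(m,0,2)[0],key=cv2.contourArea)
P=np.array([ray(d,p[0],30)[:2] for p in c],np.float32)
r=cv2.minAreaRect(P);print('block',r,cv2.boxPoints(r))
for uv,z in (((284,153),12),((404,153),12),((284,143),12),((284,165),12),((404,165),12),((302,147),88),((366,147),88),((400,148),132),((197,122),75),((336,100),50),((230,216),50)): print(uv,ray(d,uv,z))
x0,y0=270,120
cr=im[y0:y0+105,x0:x0+155];cv2.imwrite('pics/c.png',cv2.resize(cr,None,fx=5,fy=5,interpolation=cv2.INTER_CUBIC)[:,:,::-1])
```

```text
[ 14 203 196] [ 16 178 211]
block ((455.0029296875, 31.415023803710938), (46.502933502197266, 108.80680847167969), 21.411527633666992) [[413.4955    73.57536 ]
 [453.21695  -27.721867]
 [496.51035  -10.745316]
 [456.7889    90.55191 ]]
(284, 153) [606.54162404 129.85048357  12.        ]
(404, 153) [ 613.57754342 -213.04509327   12.        ]
(284, 143) [636.12277617 130.94948166  12.        ]
(284, 165) [571.34145962 128.5427281   12.        ]
(404, 165) [ 578.51380048 -212.78805671   12.        ]
(302, 147) [603.47764766  73.77564215  88.        ]
(366, 147) [606.92694327 -96.38714348  88.        ]
(400, 148) [ 593.26163484 -177.53336571  132.        ]
(197, 122) [671.88238678 364.3729808   75.        ]
(336, 100) [752.62374432 -15.35196375  50.        ]
(230, 216) [418.21216907 265.24174075  50.        ]
```

View pics/c.png

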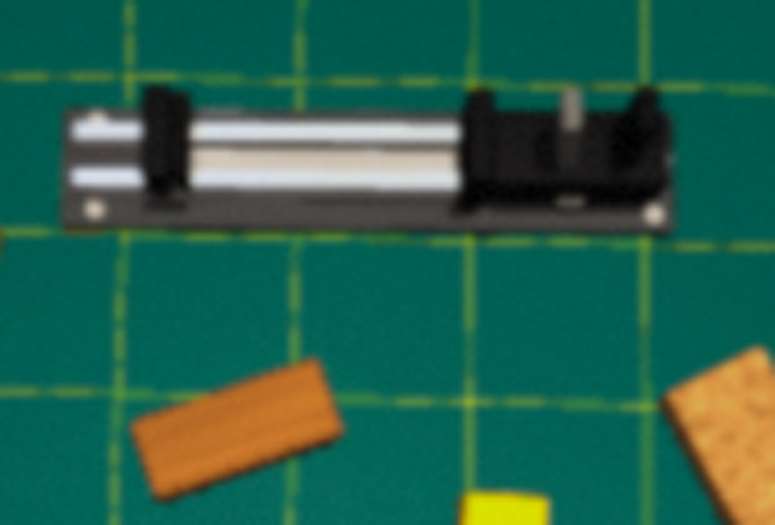

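The crop shows the fixed jaw face near crop x≈465 (full u≈363) and the rails at crop rows 132 and 177. The sliding jaw is at crop x≈165 and the handle and trigger at crop x≈570–650. The block measures 46.5 x 109 mm at (455,31), which matches its given size. I'll approach it now.

send_rows --commands '[{"translation": [0.1, -0.2, 0], "twist": [0, 0, -0.17]}, {"translation": [0.2, -0.4, 0], "twist": [0, 0, -0.34]}, {"translation": [0.3, -0.6, 0], "twist": [0, 0, -0.51]}, {"translation": [0.4, -0.8, 0], "twist": [0, 0, -0.68]}, {"translation": [0.5, -1, 0], "twist": [0, 0, -0.85]}, {"translation": [0.5, -1, 0], "twist": [0, 0, -0.85]}, {"translation": [0.5, -1, 0], "twist": [0, 0, -0.85]}, {"translation": [0.5, -1, 0], "twist": [0, 0, -0.85]}, {"translation": [0.5, -1, 0], "twist": [0, 0, -0.85]}, {"translation": [0.5, -1, 0], "twist": [0, 0, -0.85]}]' --grip -1

```text
t: 1.1
ee_pos: [261.5, 488.6, 404.5]
orientation: [-1.179, -2.912, 0.0]
ft_force: [-0.3, -0.0, 0.0]
width: 87.6
```

send_rows --commands '[{"translation": [0.1, -0.2, 0], "twist": [0, 0, -0.17]}, {"translation": [0.2, -0.4, 0], "twist": [0, 0, -0.34]}, {"translation": [0.3, -0.6, 0], "twist": [0, 0, -0.51]}, {"translation": [0.4, -0.8, 0], "twist": [0, 0, -0.68]}, {"translation": [0.5, -1, 0], "twist": [0, 0, -0.85]}, {"translation": [0.5, -1, 0], "twist": [0, 0, -0.85]}, {"translation": [0.5, -1, 0], "twist": [0, 0, -0.85]}, {"translation": [0.5, -1, 0], "twist": [0, 0, -0.85]}, {"translation": [0.5, -1, 0], "twist": [0, 0, -0.85]}, {"translation": [0.5, -1, 0], "twist": [0, 0, -0.85]}]'

```text
t: 2.1
ee_pos: [311.5, 388.6, 404.6]
orientation: [-1.766, -2.598, -0.0]
ft_force: [0.1, -0.8, 1.3]
width: 87.6
```

send_rows --commands '[{"translation": [0.1, -0.2, 0]}, {"translation": [0.2, -0.4, 0]}, {"translation": [0.3, -0.6, 0]}, {"translation": [0.4, -0.8, 0]}, {"translation": [0.5, -1, 0]}, {"translation": [0.5, -1, 0]}, {"translation": [0.5, -1, 0]}, {"translation": [0.5, -1, 0]}, {"translation": [0.5, -1, 0]}, {"translation": [0.5, -1, 0]}]'

```text
validation failed for argument at $.co...
```

send_rows --commands '[{"translation": [0.1, -0.2, 0]}, {"translation": [0.2, -0.4, 0]}, {"translation": [0.3, -0.6, 0]}, {"translation": [0.4, -0.8, 0]}, {"translation": [0.5, -1, 0]}, {"translation": [0.5, -1, 0]}, {"translation": [0.5, -1, 0]}, {"translation": [0.5, -1, 0]}, {"translation": [0.5, -1, 0]}, {"translation": [0.5, -1, 0]}]'

```text
validation failed for argument at $.co...
```

send_rows --commands '[{"translation": [0.1, -0.2, 0]}, {"translation": [0.2, -0.4, 0]}, {"translation": [0.3, -0.6, 0]}, {"translation": [0.4, -0.8, 0]}, {"translation": [0.43, -1, 0]}, {"translation": [0.43, -1, 0]}, {"translation": [0.43, -1, 0]}, {"translation": [0.43, -1, 0]}, {"translation": [0.43, -1, 0]}, {"translation": [0.43, -1, 0]}]'

```text
validation failed for argument at $.co...
```

Run:
```python
from h import *
d=shot('wrist','w1');print(d['cam_to_world'],d['intrinsics']); o=ctrl.get_obs();print(o['t'],o['ee_pos'],o['orientation'])
t=load('top0')
print(ray(t,(362.4,151),40))
print([proj(d,p) for p in ((606,-92,40),(455,31,34))])
```

```text
[[ 9.30452177e-01  3.51110039e-01  1.04787817e-01  2.82670094e+02]
 [ 3.66412141e-01 -8.90852861e-01 -2.68557858e-01  4.61244844e+02]
 [-9.42833639e-04  2.88275772e-01 -9.57546965e-01  3.84628983e+02]
 [ 0.00000000e+00  0.00000000e+00  0.00000000e+00  1.00000000e+00]] [[283.55446948   0.         319.87569079]
 [  0.         283.55446948 195.47197358]
 [  0.           0.           1.        ]]
2.15 [311.52520741 388.48235908 404.57997866] [-1.76678040e+00 -2.59760572e+00  1.95099927e-04]
[609.20573302 -91.71057977  40.        ]
[array([374.35158764, 476.02644899]), array([321.7052792 , 402.52119849])]
```

View pics/w1.png

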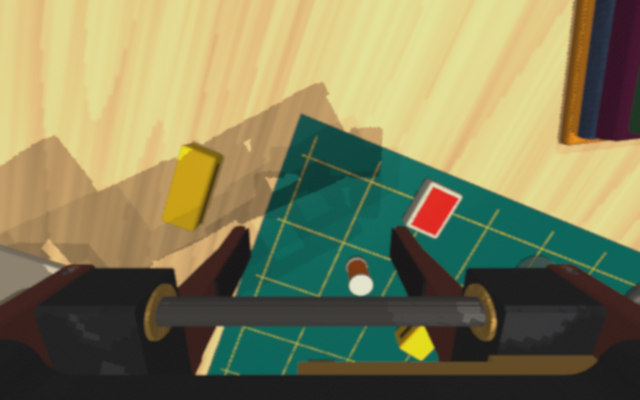

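The wrist view shows only the mat corner, the pin tin (435,208) and a spool (360,280), because three calls were refused for lacking a twist. I'll resend them.

send_rows --commands '[{"translation": [0.1, -0.2, 0], "twist": [0, 0, 0]}, {"translation": [0.2, -0.4, 0], "twist": [0, 0, 0]}, {"translation": [0.3, -0.6, 0], "twist": [0, 0, 0]}, {"translation": [0.4, -0.8, 0], "twist": [0, 0, 0]}, {"translation": [0.5, -1, 0], "twist": [0, 0, 0]}, {"translation": [0.5, -1, 0], "twist": [0, 0, 0]}, {"translation": [0.5, -1, 0], "twist": [0, 0, 0]}, {"translation": [0.5, -1, 0], "twist": [0, 0, 0]}, {"translation": [0.5, -1, 0], "twist": [0, 0, 0]}, {"translation": [0.5, -1, 0], "twist": [0, 0, 0]}]'

```text
t: 3.15
ee_pos: [361.5, 288.6, 404.6]
orientation: [-1.767, -2.597, -0.0]
ft_force: [-0.4, -0.8, -0.2]
width: 87.7
```

send_rows --commands '[{"translation": [0.1, -0.2, 0], "twist": [0, 0, 0]}, {"translation": [0.2, -0.4, 0], "twist": [0, 0, 0]}, {"translation": [0.3, -0.6, 0], "twist": [0, 0, 0]}, {"translation": [0.4, -0.8, 0], "twist": [0, 0, 0]}, {"translation": [0.5, -1, 0], "twist": [0, 0, 0]}, {"translation": [0.5, -1, 0], "twist": [0, 0, 0]}, {"translation": [0.5, -1, 0], "twist": [0, 0, 0]}, {"translation": [0.5, -1, 0], "twist": [0, 0, 0]}, {"translation": [0.5, -1, 0], "twist": [0, 0, 0]}, {"translation": [0.5, -1, 0], "twist": [0, 0, 0]}]'

```text
t: 4.15
ee_pos: [411.5, 188.6, 404.7]
orientation: [-1.767, -2.597, 0.0]
ft_force: [0.3, -0.7, 0.0]
width: 88.1
```

send_rows --commands '[{"translation": [0.1, -0.2, 0], "twist": [0, 0, 0]}, {"translation": [0.2, -0.4, 0], "twist": [0, 0, 0]}, {"translation": [0.3, -0.6, -0.1], "twist": [0, 0, 0]}, {"translation": [0.4, -0.8, -0.2], "twist": [0, 0, 0]}, {"translation": [0.43, -1, -0.3], "twist": [0, 0, 0]}, {"translation": [0.43, -1, -0.5], "twist": [0, 0, 0]}, {"translation": [0.43, -1, -0.5], "twist": [0, 0, 0]}, {"translation": [0.43, -1, -0.5], "twist": [0, 0, 0]}, {"translation": [0.43, -1, -0.5], "twist": [0, 0, 0]}, {"translation": [0.43, -1, -0.5], "twist": [0, 0, 0]}]'

```text
t: 5.15
ee_pos: [455.0, 88.5, 355.5]
orientation: [1.767, 2.596, 0.002]
ft_force: [-0.6, -0.8, -0.0]
width: 87.8
```

send_rows --commands '[{"translation": [0, -0.2, -0.2], "twist": [0, 0, 0]}, {"translation": [0, -0.4, -0.4], "twist": [0, 0, 0]}, {"translation": [0, -0.57, -0.6], "twist": [0, 0, 0]}, {"translation": [0, -0.57, -0.8], "twist": [0, 0, 0]}, {"translation": [0, -0.57, -0.8], "twist": [0, 0, 0]}, {"translation": [0, -0.57, -0.8], "twist": [0, 0, 0]}, {"translation": [0, -0.57, -0.8], "twist": [0, 0, 0]}, {"translation": [0, -0.57, -0.8], "twist": [0, 0, 0]}, {"translation": [0, -0.57, -0.8], "twist": [0, 0, 0]}, {"translation": [0, -0.57, -0.8], "twist": [0, 0, 0]}]'

```text
t: 6.15
ee_pos: [455.0, 31.2, 275.2]
orientation: [1.768, 2.596, 0.001]
ft_force: [0.3, -0.4, 0.4]
width: 87.9
```

Run:
```python
from h import *
d=shot('wrist','w2'); o=ctrl.get_obs();print(o['t'],o['ee_pos'],o['orientation'])
```

```text
6.2 [454.89339593  31.11255493 275.02324014] [1.76789861e+00 2.59631511e+00 6.22292114e-04]
```

View pics/w2.png

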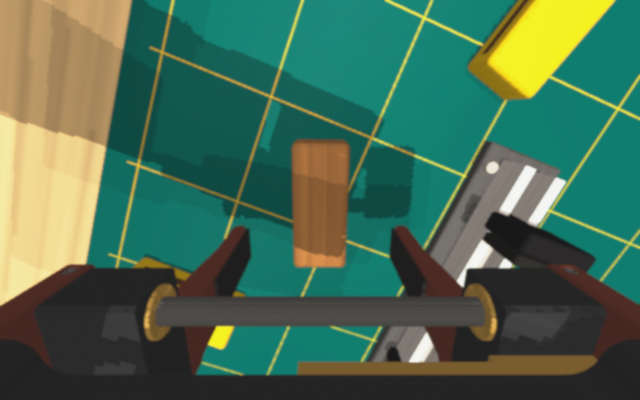

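Wrist view: the block (u 293–348, v 140–267) sits centred and aligned between the fingers. The clamp's base corner is at (487,143).

Run:
```python
from h import *
d=load('w2')
for uv in ((294,141),(349,141),(321,141)): print(uv,ray(d,uv,34))
t=load('top0');im=t['img'];g=cv2.cvtColor(im,cv2.COLOR_RGB2HSV)
sub=g[140:163,309:363];m=(sub[...,2]>150)&(sub[...,1]<60)
ys,xs=np.nonzero(m);n=[]
mid=np.median(ys)
for s in (ys<mid,ys>=mid):
    P=np.array([ray(t,(x+309,y+140),40)[:2] for x,y in zip(xs[s],ys[s])],np.float32)
    v=cv2.fitLine(P,1,0,.01,.01).ravel();print(len(P),np.degrees(np.arctan2(v[1],v[0])),P.mean(0),P[:,1].min(),P[:,1].max())
P=np.array([ray(t,(x+309,y+140),40)[:2] for x,y in zip(xs,ys)]);print(P[:,0].min(),P[:,0].max())
for r in (146,156): print(r,[int(x) for x in im[r,300:316].mean(1)],[int(x) for x in im[r,355:370].mean(1)])
print(ray(t,(308,151),40),ray(t,(362.5,151),40))
```

```text
(294, 141) [416.00135294  75.29152349  34.        ]
(349, 141) [455.42293367  90.76481229  34.        ]
(321, 141) [435.35380217  82.8875161   34.        ]
273 -88.838745 [617.3265   -11.427708] -87.696686 57.50036
305 89.95168 [597.8365   -16.484987] -87.94169 56.939877
589.5023603527895 627.0444477660233
146 [25, 25, 22, 19, 14, 20, 22, 68, 154, 200, 216, 219, 218, 220, 219, 218] [212, 213, 212, 212, 212, 202, 153, 75, 20, 17, 24, 22, 19, 21, 20]
156 [12, 3, 6, 10, 17, 19, 15, 64, 146, 187, 199, 201, 199, 201, 201, 199] [210, 210, 209, 210, 209, 200, 150, 72, 18, 10, 5, 8, 8, 8, 12]
[606.10917566  59.81107168  40.        ] [609.21141276 -91.98850278  40.        ]
```

send_rows --commands '[{"translation": [0, 0, -0.2], "twist": [0, 0, 0]}, {"translation": [0, 0, -0.4], "twist": [0, 0, 0]}, {"translation": [0, 0, -0.6], "twist": [0, 0, 0]}, {"translation": [0, 0, -0.75], "twist": [0, 0, 0]}, {"translation": [0, 0, -0.87], "twist": [0, 0, 0]}, {"translation": [0, 0, -0.87], "twist": [0, 0, 0]}, {"translation": [0, 0, -0.87], "twist": [0, 0, 0]}, {"translation": [0, 0, -0.87], "twist": [0, 0, 0]}, {"translation": [0, 0, -0.87], "twist": [0, 0, 0]}, {"translation": [0, 0, -0.87], "twist": [0, 0, 0]}]'

```text
t: 7.2
ee_pos: [455.0, 31.0, 188.2]
orientation: [1.768, 2.596, 0.001]
ft_force: [0.1, 0.2, 0.7]
width: 87.8
```

send_rows --commands '[{"translation": [0, 0, 0], "twist": [0, 0, 0]}, {"translation": [0, 0, 0], "twist": [0, 0, 0]}, {"translation": [0, 0, 0], "twist": [0, 0, 0]}, {"translation": [0, 0, 0], "twist": [0, 0, 0]}, {"translation": [0, 0, 0], "twist": [0, 0, 0]}, {"translation": [0, 0, 0], "twist": [0, 0, 0]}, {"translation": [0, 0, 0], "twist": [0, 0, 0]}, {"translation": [0, 0, 0], "twist": [0, 0, 0]}, {"translation": [0, 0, 0], "twist": [0, 0, 0]}, {"translation": [0, 0, 0], "twist": [0, 0, 0]}]' --grip 1

```text
t: 8.2
ee_pos: [454.8, 31.0, 187.7]
orientation: [1.768, 2.597, 0.0]
ft_force: [-0.6, -0.2, -1.0]
width: 45.9
```

The grip closed on 46 mm, as it should. I'll lift and carry the block over the mouth.

send_rows --commands '[{"translation": [0, 0, 0.1], "twist": [0, 0, 0]}, {"translation": [0, 0, 0.25], "twist": [0, 0, 0]}, {"translation": [0, 0, 0.4], "twist": [0, 0, 0]}, {"translation": [0, 0, 0.55], "twist": [0, 0, 0]}, {"translation": [0, 0, 0.7], "twist": [0, 0, 0]}, {"translation": [0, 0, 0.85], "twist": [0, 0, 0]}, {"translation": [0, 0, 0.95], "twist": [0, 0, 0]}, {"translation": [0, 0, 1], "twist": [0, 0, 0]}, {"translation": [0, 0, 1], "twist": [0, 0, 0]}, {"translation": [0, 0, 1], "twist": [0, 0, 0]}]'

```text
t: 9.2
ee_pos: [454.6, 31.0, 287.4]
orientation: [-1.768, -2.596, 0.0]
ft_force: [0.5, -0.6, -1.3]
width: 45.8
```

send_rows --commands '[{"translation": [0.1, -0.04, 0], "twist": [0, 0, -0.07]}, {"translation": [0.2, -0.08, 0], "twist": [0, 0, -0.14]}, {"translation": [0.35, -0.14, 0], "twist": [0, 0, -0.25]}, {"translation": [0.5, -0.2, 0], "twist": [0, 0, -0.36]}, {"translation": [0.65, -0.26, 0], "twist": [0, 0, -0.47]}, {"translation": [0.8, -0.32, 0], "twist": [0, 0, -0.57]}, {"translation": [0.9, -0.36, 0], "twist": [0, 0, -0.64]}, {"translation": [1, -0.4, 0], "twist": [0, 0, -0.71]}, {"translation": [1, -0.4, 0], "twist": [0, 0, -0.71]}, {"translation": [1, -0.4, 0], "twist": [0, 0, -0.71]}]'

```text
t: 10.2
ee_pos: [554.6, -9.0, 287.3]
orientation: [-2.198, -2.243, 0.001]
ft_force: [-0.5, 0.1, -1.1]
width: 46.0
```

send_rows --commands '[{"translation": [0.1, -0.04, 0], "twist": [0, 0, 0]}, {"translation": [0.2, -0.08, 0], "twist": [0, 0, 0]}, {"translation": [0.35, -0.12, 0], "twist": [0, 0, 0]}, {"translation": [0.45, -0.17, 0], "twist": [0, 0, 0]}, {"translation": [0.53, -0.2, 0], "twist": [0, 0, 0]}, {"translation": [0.53, -0.2, 0], "twist": [0, 0, 0]}, {"translation": [0.53, -0.2, 0], "twist": [0, 0, 0]}, {"translation": [0.53, -0.2, 0], "twist": [0, 0, 0]}, {"translation": [0.53, -0.2, 0], "twist": [0, 0, 0]}, {"translation": [0.53, -0.2, 0], "twist": [0, 0, 0]}]'

```text
t: 11.2
ee_pos: [607.5, -28.9, 287.7]
orientation: [-2.199, -2.244, 0.0]
ft_force: [0.1, 0.8, -1.4]
width: 45.8
```

Run:
```python
from h import *
d=shot('wrist','w3'); s=shot('scene','s3');t=shot('top','t3'); o=ctrl.get_obs();print(o['t'],o['ee_pos'],o['orientation'],o['width'],o['ft_force'])
x0,y0=200,120
c=cv2.resize(s['img'][y0:y0+150,x0:x0+180],(480,400),interpolation=cv2.INTER_CUBIC)
w=d['img'][:,160:480]
cv2.imwrite('pics/m3.png',np.hstack([w,c])[:,:,::-1])
```

```text
11.35 [607.74270851 -28.90871444 287.76774556] [2.19893899e+00 2.24362188e+00 9.45734806e-05] 45.76070450298778 [ 1.02318663  0.77290944 -1.3562633 ]
```

View pics/m3.png

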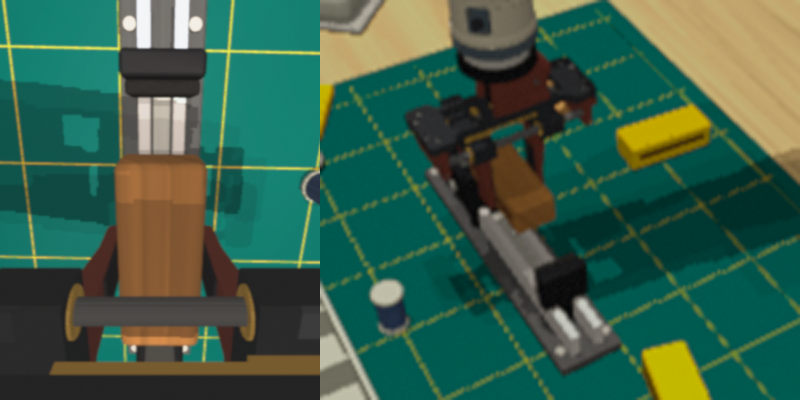

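The wrist half shows the sliding jaw (u 120–206, v 50–95) lined up with the block (u 115–206). The scene half shows the block hanging over the rails. I'll get the lateral offset from this view.

Run:
```python
from h import *
d=load('w3');im=d['img'];print(d['cam_to_world'][:3,3])
for a,b,z in (((280,75),(366,75),88),((286,95),(360,95),88),((281,45),(364,45),12),((289.,24),(356,24),12)):
    A,B=ray(d,a,z),ray(d,b,z);print(a,b,A[:2],B[:2],(A+B)/2,np.linalg.norm(A-B))
print(im[105,285:370].mean(1).astype(int))
print(im[30,275:375].mean(1).astype(int))
print(im[130,290:370].mean(1).astype(int))
for p in ((608,-29+55,134),): print(proj(d,p))
```

```text
[606.28942535  49.3437844  267.73996526]
(280, 75) (366, 75) [582.30910794  68.56019562] [632.77165713  69.5074393 ] [607.54038253  69.03381746  88.        ] 50.471438871848925
(286, 95) (360, 95) [585.65814824  57.54324486] [629.9134803   58.37711009] [607.78581427  57.96017747  88.        ] 44.263187258410234
(281, 45) (364, 45) [573.47103073  99.27369045] [640.86129263 100.53184754] [607.16616168  99.90276899  12.        ] 67.40200559501308
(289.0, 24) (356, 24) [580.15708219 114.46829245] [633.52929639 115.4611182 ] [606.84318929 114.96470532  12.        ] 53.38144764150712
[ 84  84  85  85  86  85  85  85  85  85  83  87 124 178 210 218 219 219
 219 219 219 220 219 215 198 160 115 103 131 157 166 168 168 167 168 169
 169 170 171 172 171 170 169 164 147 118 103 128 172 204 216 219 219 219
 219 219 218 217 214 200 159 110  81  76  77  85  95 106 113 114 115 115
 114 114 112 107  99  97  95  92  93  92  93  93  93]
[ 96 105 120 126 119 110 108 110 108 107 120 145 168 184 190 187 173 150
 125 111 120 169 227 243 245 245 245 245 245 245 245 245 245 244 235 199
 140 110 108 111 113 113 111 111 112 114 116 117 117 116 115 115 115 115
 114 110  99  95 115 172 228 243 245 245 245 245 245 245 245 245 245 242
 229 180 128 117 147 188 213 222 223 218 207 189 163 136 120 115 110 102
  93  91  92  92  93  93  92  92  93  92]
[ 78  79  79  79  79  79  83 105 146 178 194 198 199 199 199 199 199 198
 194 178 147 111 106 134 159 167 168 167 165 166 168 169 170 169 170 170
 168 166 156 132 107 108 138 172 192 198 199 199 199 199 198 199 197 185
 154 113  85  77  76  77  79  84  92 101 107 109 109 108 105 100  92  89
  88  88  87  87  87  88  88  87]
[322.86932459 161.34458939]
```

The centreline agrees with the TCP to within 1 mm. I'll lower the block, release it and go up.

send_rows --commands '[{"translation": [0, 0, -0.1], "twist": [0, 0, 0]}, {"translation": [0, 0, -0.2], "twist": [0, 0, 0]}, {"translation": [0, 0, -0.3], "twist": [0, 0, 0]}, {"translation": [0, 0, -0.4], "twist": [0, 0, 0]}, {"translation": [0, 0, -0.5], "twist": [0, 0, 0]}, {"translation": [0, 0, -0.55], "twist": [0, 0, 0]}, {"translation": [0, 0, -0.57], "twist": [0, 0, 0]}, {"translation": [0, 0, -0.59], "twist": [0, 0, 0]}, {"translation": [0, 0, -0.59], "twist": [0, 0, 0]}, {"translation": [0, 0, -0.59], "twist": [0, 0, 0]}]'

```text
t: 12.35
ee_pos: [608.0, -29.0, 229.0]
orientation: [2.199, 2.243, 0.001]
ft_force: [0.5, 0.4, -0.8]
width: 45.6
```

send_rows --commands '[{"translation": [0, 0, 0], "twist": [0, 0, 0]}, {"translation": [0, 0, 0], "twist": [0, 0, 0]}, {"translation": [0, 0, 0], "twist": [0, 0, 0]}, {"translation": [0, 0, 0], "twist": [0, 0, 0]}, {"translation": [0, 0, 0], "twist": [0, 0, 0]}, {"translation": [0, 0, 0], "twist": [0, 0, 0]}, {"translation": [0, 0, 0], "twist": [0, 0, 0]}, {"translation": [0, 0, 0], "twist": [0, 0, 0]}, {"translation": [0, 0, 0], "twist": [0, 0, 0]}, {"translation": [0, 0, 0], "twist": [0, 0, 0]}]' --grip -1

```text
t: 13.35
ee_pos: [607.8, -29.0, 228.7]
orientation: [-2.199, -2.244, 0.0]
ft_force: [0.0, -0.1, 0.5]
width: 87.3
```

send_rows --commands '[{"translation": [0, 0, 0.1], "twist": [0, 0, 0]}, {"translation": [0, 0, 0.25], "twist": [0, 0, 0]}, {"translation": [0, 0, 0.4], "twist": [0, 0, 0]}, {"translation": [0, 0, 0.6], "twist": [0, 0, 0]}, {"translation": [0, 0, 0.8], "twist": [0, 0, 0]}, {"translation": [0, 0, 1], "twist": [0, 0, 0]}, {"translation": [0, 0, 1], "twist": [0, 0, 0]}, {"translation": [0, 0, 1], "twist": [0, 0, 0]}, {"translation": [0, 0, 1], "twist": [0, 0, 0]}, {"translation": [0, 0, 1], "twist": [0, 0, 0]}]'

```text
t: 14.35
ee_pos: [607.4, -29.0, 327.7]
orientation: [-2.198, -2.243, 0.002]
ft_force: [0.7, 0.1, -0.9]
width: 88.0
```

Run:
```python
from h import *
d=shot('wrist','w4'); o=ctrl.get_obs();print(o['t'],o['ee_pos'],o['orientation'],o['width'],o['ft_force'])
cv2.imwrite('pics/m4.png',d['img'][:,:,::-1])
```

```text
14.4 [607.50545847 -28.97655306 327.65304919] [-2.19812614e+00 -2.24256297e+00  1.87434150e-03] 88.05185011165058 [ 0.08978763 -0.16303855 -0.18256143]
```

View pics/w4.png

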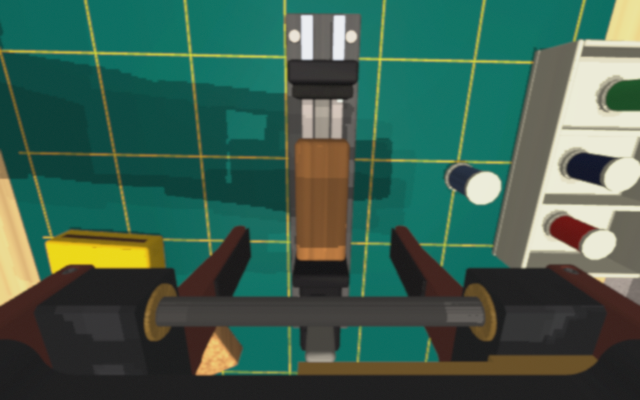

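The block lies straight on the rails (u 295–349, v 139–262), between the fixed jaw (v≈262–283) and the sliding jaw (v≈97). Next I'll locate the handle and trigger tops in the top view.

Run:
```python
from h import *
t=load('top0')
for n,c,z in (('trig',(572,92),132),('handle',(648,93),133),('handle r',(660,93),133),('fixjaw L',(467,92),88),('fixjaw R',(497,92),88)):
    print(n,ray(t,(270+c[0]/5-.4,120+c[1]/5-.4),z))
d=load('w4')
for n,uv,z in (('jawface',(322,262),88),('blockfar',(322,139),74),('blocknear',(322,262),74),('slidepad',(322,97),80)): print(n,ray(d,uv,z))
s=load('scene0')
cv2.imwrite('pics/cs.png',cv2.resize(s['img'][145:255,225:325],(600,660))[:600,:,::-1])
for p in ((609,-176,133),(609,-136,132),(609,-89,88),(609,-176,62)): print(p,proj(s,p),(proj(s,p)-[225,145])*6)
```

```text
trig [ 618.65456161 -137.11826991  132.        ]
handle [ 618.57790273 -175.45686011  133.        ]
handle r [ 618.69880228 -181.53101445  133.        ]
fixjaw L [631.5011458  -88.23713297  88.        ]
fixjaw R [ 631.81881125 -104.20377475   88.        ]
jawface [609.7701772  -77.43234559  88.        ]
blockfar [607.6585994   26.72524102  74.        ]
blocknear [610.00034026 -85.50317623  74.        ]
slidepad [606.96464835  58.71451139  80.        ]
(609, -176, 133) [249.4065932  155.80519094] [146.43955918  64.83114564]
(609, -136, 132) [254.95064446 163.38114511] [179.70386675 110.28687063]
(609, -89, 88) [263.25186532 183.89100042] [229.51119191 233.34600254]
(609, -176, 62) [252.21630587 173.9358012 ] [163.29783521 173.61480718]
```

View pics/cs.png

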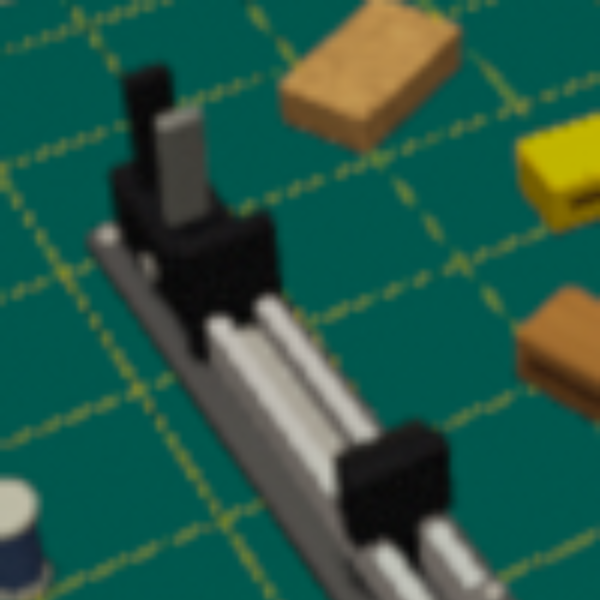

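The handle top is at (150,75) and the trigger top at (180,115) in the crop, which agrees with the predicted (146,65) and (180,110). I'll turn by -90° and move over the handle, keeping the fingers clear of both parts.

send_rows --commands '[{"translation": [0, -0.08, 0], "twist": [0, 0, -0.13]}, {"translation": [0, -0.17, 0], "twist": [0, 0, -0.27]}, {"translation": [0, -0.25, 0], "twist": [0, 0, -0.4]}, {"translation": [0, -0.33, 0], "twist": [0, 0, -0.53]}, {"translation": [0, -0.42, 0], "twist": [0, 0, -0.67]}, {"translation": [0, -0.5, 0], "twist": [0, 0, -0.8]}, {"translation": [0, -0.5, 0], "twist": [0, 0, -0.8]}, {"translation": [0, -0.5, 0], "twist": [0, 0, -0.8]}, {"translation": [0, -0.5, 0], "twist": [0, 0, -0.8]}, {"translation": [0, -0.5, 0], "twist": [0, 0, -0.8]}]'

```text
t: 15.4
ee_pos: [607.8, -78.6, 328.5]
orientation: [-2.6, -1.763, 0.0]
ft_force: [-0.0, 0.4, -0.4]
width: 87.7
```

send_rows --commands '[{"translation": [0, -0.08, 0], "twist": [0, 0, -0.13]}, {"translation": [0, -0.17, 0], "twist": [0, 0, -0.27]}, {"translation": [0, -0.25, 0], "twist": [0, 0, -0.4]}, {"translation": [0, -0.33, 0], "twist": [0, 0, -0.53]}, {"translation": [0, -0.42, 0], "twist": [0, 0, -0.67]}, {"translation": [0, -0.5, 0], "twist": [0, 0, -0.8]}, {"translation": [0, -0.5, 0], "twist": [0, 0, -0.8]}, {"translation": [0, -0.5, 0], "twist": [0, 0, -0.8]}, {"translation": [0, -0.5, 0], "twist": [0, 0, -0.8]}, {"translation": [0, -0.5, 0], "twist": [0, 0, -0.8]}]'

```text
t: 16.4
ee_pos: [607.8, -128.5, 328.7]
orientation: [-2.898, -1.212, 0.0]
ft_force: [-0.3, -1.3, -0.2]
width: 87.6
```

send_rows --commands '[{"translation": [0, -0.06, 0], "twist": [0, 0, -0.13]}, {"translation": [0, -0.12, 0], "twist": [0, 0, -0.27]}, {"translation": [0.02, -0.18, 0], "twist": [0, 0, -0.4]}, {"translation": [0.02, -0.24, 0], "twist": [0, 0, -0.53]}, {"translation": [0.02, -0.3, 0], "twist": [0, 0, -0.67]}, {"translation": [0.02, -0.36, 0], "twist": [0, 0, -0.8]}, {"translation": [0.02, -0.36, 0], "twist": [0, 0, -0.8]}, {"translation": [0.02, -0.36, 0], "twist": [0, 0, -0.8]}, {"translation": [0.02, -0.36, 0], "twist": [0, 0, -0.8]}, {"translation": [0.02, -0.36, 0], "twist": [0, 0, -0.8]}]'

```text
t: 17.4
ee_pos: [609.8, -164.6, 328.7]
orientation: [-3.081, -0.612, 0.0]
ft_force: [0.1, -0.1, -0.2]
width: 88.1
```

send_rows --commands '[{"translation": [0, 0, 0], "twist": [0, 0, -0.15]}, {"translation": [0, 0, 0], "twist": [0, 0, -0.3]}, {"translation": [0, 0, 0], "twist": [0, 0, -0.45]}, {"translation": [0, 0, 0], "twist": [0, 0, -0.6]}, {"translation": [0, 0, 0], "twist": [0, 0, -0.74]}, {"translation": [0, 0, 0], "twist": [0, 0, -0.74]}, {"translation": [0, 0, 0], "twist": [0, 0, -0.74]}, {"translation": [0, 0, 0], "twist": [0, 0, -0.74]}, {"translation": [0, 0, 0], "twist": [0, 0, -0.74]}, {"translation": [0, 0, 0], "twist": [0, 0, -0.74]}]'

```text
t: 18.4
ee_pos: [609.8, -165.0, 328.7]
orientation: [3.141, 0.034, -0.0]
ft_force: [-0.5, -0.2, 0.4]
width: 87.7
```

Run:
```python
from h import *
d=shot('wrist','w5'); o=ctrl.get_obs();print(o['t'],o['ee_pos'],o['orientation'],o['width'],o['ft_force'])
```

```text
18.45 [ 609.82121478 -164.97903812  328.6670302 ] [-3.14140429e+00 -3.33564433e-02 -3.89540219e-06] 87.8095005466052 [0.16204891 0.85770543 0.26039287]
```

View pics/w5.png

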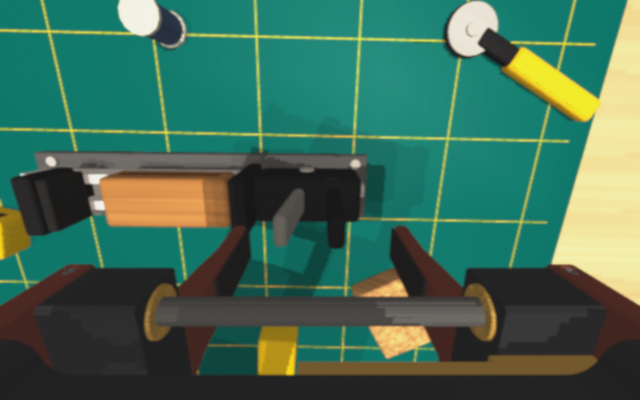

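The wrist view shows the trigger top at about (287,240) and the handle top at (337,240), both between the finger pads. I'll check the numbers before descending.

Run:
```python
from h import *
d=load('w5')
for uv in ((274,242),(302,195),(328,244),(346,244)): print(uv,ray(d,uv,132))
r=d['img'][236,262:360].mean(1).astype(int);print(r)
```

```text
(274, 242) [ 602.17188713 -134.78856701  132.        ]
(302, 195) [ 636.18158653 -153.90449118  132.        ]
(328, 244) [ 601.40465182 -171.81448691  132.        ]
(346, 244) [ 601.65244242 -184.16993575  132.        ]
[100 118 124 114  96  82  78  77  76  78  81  84  85  88  92  93  95  95
  95  94  93  92  89  85  80  76  73  74  75  75  72  69  62  58  55  55
  55  52  49  50  49  49  48  48  48  48  47  47  49  48  49  48  48  49
  48  48  48  48  48  49  47  49  48  48  46  38  33  27  26  25  27  27
  27  29  27  26  27  27  27  27  26  29  44  64  87 119 141 136 110  87
  78  78  79  78  79  79  81  84]
```

send_rows --commands '[{"translation": [0, 0, -0.1], "twist": [0, 0, 0]}, {"translation": [0, 0, -0.2], "twist": [0, 0, 0]}, {"translation": [0, 0, -0.3], "twist": [0, 0, 0]}, {"translation": [0, 0, -0.4], "twist": [0, 0, 0]}, {"translation": [0, 0, -0.5], "twist": [0, 0, 0]}, {"translation": [0, 0, -0.54], "twist": [0, 0, 0]}, {"translation": [0, 0, -0.54], "twist": [0, 0, 0]}, {"translation": [0, 0, -0.54], "twist": [0, 0, 0]}, {"translation": [0, 0, -0.54], "twist": [0, 0, 0]}, {"translation": [0, 0, -0.54], "twist": [0, 0, 0]}]'

```text
t: 19.45
ee_pos: [610.0, -165.1, 275.2]
orientation: [3.141, 0.033, 0.001]
ft_force: [-0.8, 0.3, -0.1]
width: 87.7
```

send_rows --commands '[{"translation": [0, -0.03, 0], "twist": [0, 0, 0]}, {"translation": [0, -0.07, 0], "twist": [0, 0, 0]}, {"translation": [0, -0.07, 0], "twist": [0, 0, 0]}, {"translation": [0, -0.07, 0], "twist": [0, 0, 0]}, {"translation": [0, -0.07, 0], "twist": [0, 0, 0]}, {"translation": [0, -0.07, 0], "twist": [0, 0, 0]}, {"translation": [0, -0.07, 0], "twist": [0, 0, 0]}, {"translation": [0, -0.07, 0], "twist": [0, 0, 0]}, {"translation": [0, -0.07, 0], "twist": [0, 0, 0]}, {"translation": [0, -0.07, 0], "twist": [0, 0, 0]}]' --grip 0.32

```text
t: 20.45
ee_pos: [609.9, -170.1, 275.2]
orientation: [-3.138, -0.031, 0.001]
ft_force: [-0.1, 13.5, 6.9]
width: 30.2
```

Run:
```python
from h import *
d=shot('wrist','w6');t=shot('top','t6'); o=ctrl.get_obs();print(o['t'],o['ee_pos'],o['width'],o['ft_force'])
a=load('top0')['img'];im=t['img']
for r in (145,146,147,156,157): print(r,[int(x) for x in a[r,300:314].mean(1)],[int(x) for x in im[r,300:314].mean(1)])
```

```text
20.55 [ 609.86730454 -170.10673878  275.22985498] 30.12165455934892 [-0.79564809 13.24360431  6.89567637]
145 [25, 23, 25, 19, 14, 16, 21, 59, 134, 183, 204, 210, 211, 211] [107, 52, 20, 18, 17, 12, 11, 10, 14, 22, 64, 121, 153, 166]
146 [25, 25, 22, 19, 14, 20, 22, 68, 154, 200, 216, 219, 218, 220] [99, 54, 32, 26, 20, 14, 10, 14, 17, 28, 75, 131, 164, 174]
147 [24, 27, 23, 17, 16, 20, 24, 64, 138, 179, 190, 195, 195, 197] [85, 67, 55, 45, 39, 31, 23, 16, 17, 28, 65, 113, 143, 152]
156 [12, 3, 6, 10, 17, 19, 15, 64, 146, 187, 199, 201, 199, 201] [122, 123, 121, 121, 120, 120, 118, 118, 117, 115, 116, 114, 113, 114]
157 [15, 9, 10, 16, 23, 32, 29, 46, 96, 129, 136, 136, 137, 137] [126, 125, 125, 124, 123, 122, 121, 120, 120, 119, 116, 118, 117, 116]
```

View pics/w6.png

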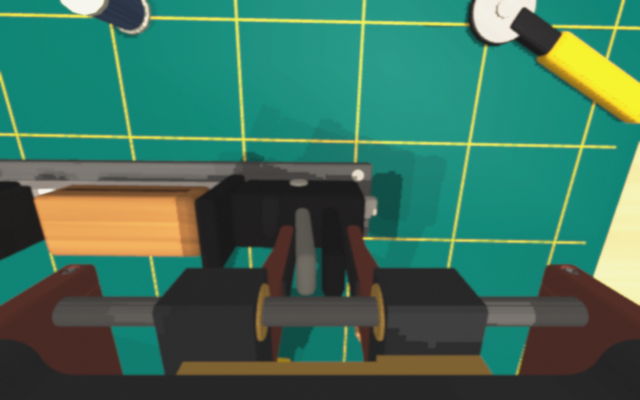

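One squeeze gave 13 N of reaction, and the trigger moved 20 of 24 mm. The jaw has moved and the bar is emerging at (372,208). I'll finish this squeeze fully, then open.

send_rows --commands '[{"translation": [0, -0.02, 0], "twist": [0, 0, 0]}, {"translation": [0, -0.02, 0], "twist": [0, 0, 0]}, {"translation": [0, -0.02, 0], "twist": [0, 0, 0]}, {"translation": [0, -0.02, 0], "twist": [0, 0, 0]}, {"translation": [0, -0.02, 0], "twist": [0, 0, 0]}, {"translation": [0, -0.02, 0], "twist": [0, 0, 0]}, {"translation": [0, -0.02, 0], "twist": [0, 0, 0]}, {"translation": [0, -0.02, 0], "twist": [0, 0, 0]}, {"translation": [0, -0.02, 0], "twist": [0, 0, 0]}, {"translation": [0, -0.02, 0], "twist": [0, 0, 0]}]' --grip 0.45

```text
t: 21.55
ee_pos: [609.9, -170.9, 275.1]
orientation: [-3.135, -0.03, 0.002]
ft_force: [-0.1, 20.0, 8.0]
width: 25.6
```

```bash
cat >> h.py <<'E'
def jaw(f):
    t=shot('top',f);o=ctrl.get_obs()
    r=t['img'][143:148,300:335].mean(2).mean(0); i=8+int(np.argmax(np.diff(r)[8:])); th=(r[i-3]+r[i+4])/2
    k=next(j for j in range(i-3,i+5) if r[j]<th<=r[j+1]); u=300+k+(th-r[k])/(r[k+1]-r[k])
    print('edge u',round(u,2),'y40',ray(t,(u,145.5),40)[1].round(1),'t',o['t'],'ee',o['ee_pos'].round(1),'w',o['width'],'F',o['ft_force'].round(1))
E
python3 -c "
from h import *
jaw('j1')"
```

```text
edge u 311.03 y40 51.8 t 21.6 ee [ 609.9 -170.9  275.1] w 25.229839702648 F [-0.1 20.9  8.1]
```

send_rows --commands '[{"translation": [0, 0, 0], "twist": [0, 0, 0]}, {"translation": [0, 0, 0], "twist": [0, 0, 0]}, {"translation": [0, 0, 0], "twist": [0, 0, 0]}, {"translation": [0, 0, 0], "twist": [0, 0, 0]}, {"translation": [0, 0, 0], "twist": [0, 0, 0]}, {"translation": [0, 0, 0], "twist": [0, 0, 0]}, {"translation": [0, 0, 0], "twist": [0, 0, 0]}, {"translation": [0, 0, 0], "twist": [0, 0, 0]}, {"translation": [0, 0, 0], "twist": [0, 0, 0]}, {"translation": [0, 0, 0], "twist": [0, 0, 0]}]' --grip -1

```text
t: 22.6
ee_pos: [609.8, -174.3, 274.7]
orientation: [3.141, 0.033, 0.0]
ft_force: [0.2, -0.7, -0.4]
width: 87.7
```

```bash
python3 -c "
from h import *
jaw('j2')"
```

```text
edge u 311.17 y40 51.4 t 22.65 ee [ 609.8 -174.2  274.7] w 87.73310484827687 F [-0.1 -0.6  0.2]
```

send_rows --commands '[{"translation": [0, 0, 0], "twist": [0, 0, 0]}, {"translation": [0, 0, 0], "twist": [0, 0, 0]}, {"translation": [0, 0, 0], "twist": [0, 0, 0]}, {"translation": [0, 0, 0], "twist": [0, 0, 0]}, {"translation": [0, 0, 0], "twist": [0, 0, 0]}, {"translation": [0, 0, 0], "twist": [0, 0, 0]}, {"translation": [0, 0, 0], "twist": [0, 0, 0]}, {"translation": [0, 0, 0], "twist": [0, 0, 0]}, {"translation": [0, 0, 0], "twist": [0, 0, 0]}, {"translation": [0, 0, 0], "twist": [0, 0, 0]}]' --grip 0.45

```text
t: 23.65
ee_pos: [609.8, -170.9, 274.8]
orientation: [-3.135, -0.03, 0.002]
ft_force: [-0.4, 20.3, 6.7]
width: 25.3
```

```bash
python3 -c "
from h import *
jaw('j3')"
```

```text
edge u 312.94 y40 46.5 t 23.7 ee [ 609.8 -170.9  274.8] w 25.107565924884756 F [ 0.3 20.3  6.2]
```

send_rows --commands '[{"translation": [0, 0, 0], "twist": [0, 0, 0]}, {"translation": [0, 0, 0], "twist": [0, 0, 0]}, {"translation": [0, 0, 0], "twist": [0, 0, 0]}, {"translation": [0, 0, 0], "twist": [0, 0, 0]}, {"translation": [0, 0, 0], "twist": [0, 0, 0]}, {"translation": [0, 0, 0], "twist": [0, 0, 0]}, {"translation": [0, 0, 0], "twist": [0, 0, 0]}, {"translation": [0, 0, 0], "twist": [0, 0, 0]}, {"translation": [0, 0, 0], "twist": [0, 0, 0]}, {"translation": [0, 0, 0], "twist": [0, 0, 0]}]' --grip -1

```text
t: 24.7
ee_pos: [609.8, -174.3, 274.8]
orientation: [3.141, 0.033, 0.0]
ft_force: [-0.9, 0.5, -0.1]
width: 88.1
```

send_rows --commands '[{"translation": [0, 0, 0], "twist": [0, 0, 0]}, {"translation": [0, 0, 0], "twist": [0, 0, 0]}, {"translation": [0, 0, 0], "twist": [0, 0, 0]}, {"translation": [0, 0, 0], "twist": [0, 0, 0]}, {"translation": [0, 0, 0], "twist": [0, 0, 0]}, {"translation": [0, 0, 0], "twist": [0, 0, 0]}, {"translation": [0, 0, 0], "twist": [0, 0, 0]}, {"translation": [0, 0, 0], "twist": [0, 0, 0]}, {"translation": [0, 0, 0], "twist": [0, 0, 0]}, {"translation": [0, 0, 0], "twist": [0, 0, 0]}]' --grip 0.45

```text
t: 25.7
ee_pos: [609.8, -170.9, 274.8]
orientation: [-3.135, -0.031, 0.002]
ft_force: [1.2, 20.2, 6.6]
width: 25.2
```

```bash
python3 -c "
from h import *
jaw('j4')
t=load('j2')['img'];a=load('j4')['img'];z=load('top0')['img']
for i in (z,t,a): print(i[143:148,296:330].mean(2).mean(0).astype(int))
w=shot('wrist','wj4')"
```

```text
edge u 315.11 y40 40.4 t 25.75 ee [ 609.8 -170.9  274.8] w 25.2171177557802 F [-0.2 21.2  6. ]
[165 141  91  41  23  24  23  18  15  17  21  52 114 155 171 176 176 177
 176 176 176 176 175 175 174 174 172 170 169 170 168 169 169 169]
[ 92  88  86  85  83  74  61  53  47  44  35  30  26  23  39  78 115 134
 139 140 139 139 135 118  93  82  83  85  84  85  84  83  85  84]
[ 84  88  96 104 111 117 123 127 123  96  52  25  18  16  13   9  10  13
  23  59 104 129 132 117  93  81  83  84  84  84  84  84  84  85]
```

send_rows --commands '[{"translation": [0, 0, 0], "twist": [0, 0, 0]}, {"translation": [0, 0, 0], "twist": [0, 0, 0]}, {"translation": [0, 0, 0], "twist": [0, 0, 0]}, {"translation": [0, 0, 0], "twist": [0, 0, 0]}, {"translation": [0, 0, 0], "twist": [0, 0, 0]}, {"translation": [0, 0, 0], "twist": [0, 0, 0]}, {"translation": [0, 0, 0], "twist": [0, 0, 0]}, {"translation": [0, 0, 0], "twist": [0, 0, 0]}, {"translation": [0, 0, 0], "twist": [0, 0, 0]}, {"translation": [0, 0, 0], "twist": [0, 0, 0]}]' --grip -1

```text
t: 26.8
ee_pos: [609.8, -174.3, 274.8]
orientation: [3.141, 0.033, 0.0]
ft_force: [0.1, -0.5, -0.0]
width: 87.9
```

send_rows --commands '[{"translation": [0, 0, 0], "twist": [0, 0, 0]}, {"translation": [0, 0, 0], "twist": [0, 0, 0]}, {"translation": [0, 0, 0], "twist": [0, 0, 0]}, {"translation": [0, 0, 0], "twist": [0, 0, 0]}, {"translation": [0, 0, 0], "twist": [0, 0, 0]}, {"translation": [0, 0, 0], "twist": [0, 0, 0]}, {"translation": [0, 0, 0], "twist": [0, 0, 0]}, {"translation": [0, 0, 0], "twist": [0, 0, 0]}, {"translation": [0, 0, 0], "twist": [0, 0, 0]}, {"translation": [0, 0, 0], "twist": [0, 0, 0]}]' --grip 0.45

```text
t: 27.8
ee_pos: [609.8, -170.9, 274.8]
orientation: [-3.135, -0.03, 0.002]
ft_force: [0.5, 20.9, 6.7]
width: 25.5
```

send_rows --commands '[{"translation": [0, 0, 0], "twist": [0, 0, 0]}, {"translation": [0, 0, 0], "twist": [0, 0, 0]}, {"translation": [0, 0, 0], "twist": [0, 0, 0]}, {"translation": [0, 0, 0], "twist": [0, 0, 0]}, {"translation": [0, 0, 0], "twist": [0, 0, 0]}, {"translation": [0, 0, 0], "twist": [0, 0, 0]}, {"translation": [0, 0, 0], "twist": [0, 0, 0]}, {"translation": [0, 0, 0], "twist": [0, 0, 0]}, {"translation": [0, 0, 0], "twist": [0, 0, 0]}, {"translation": [0, 0, 0], "twist": [0, 0, 0]}]' --grip -1

```text
t: 28.8
ee_pos: [609.8, -174.3, 274.8]
orientation: [3.141, 0.033, 0.0]
ft_force: [-0.2, -0.8, -0.0]
width: 88.0
```

```bash
python3 -c "
from h import *
t=shot('top','j5');w=shot('wrist','wj5');s=shot('scene','sj5')
print(t['img'][143:148,304:335].mean(2).mean(0).astype(int))
a=cv2.resize(t['img'][125:175,295:385],(600,333),interpolation=2);b=cv2.resize(s['img'][170:260,240:330],(333,333),interpolation=2)
c=cv2.resize(w['img'][100:300,0:400],(466,233));p=np.zeros((566,800,3),np.uint8);p[:333,:600]=a;p[333:566,:466]=c;p[333:566,500:733]=cv2.resize(b,(233,233))
cv2.imwrite('pics/m5.png',p[:,:,::-1])"
```

```text
[111 117 117  98  61  32  23  21  18  14  12  12  17  47  90 100  86  81
  83  84  84  84  85  84  84  84  84  84  84  84  85]
```

View pics/m5.png

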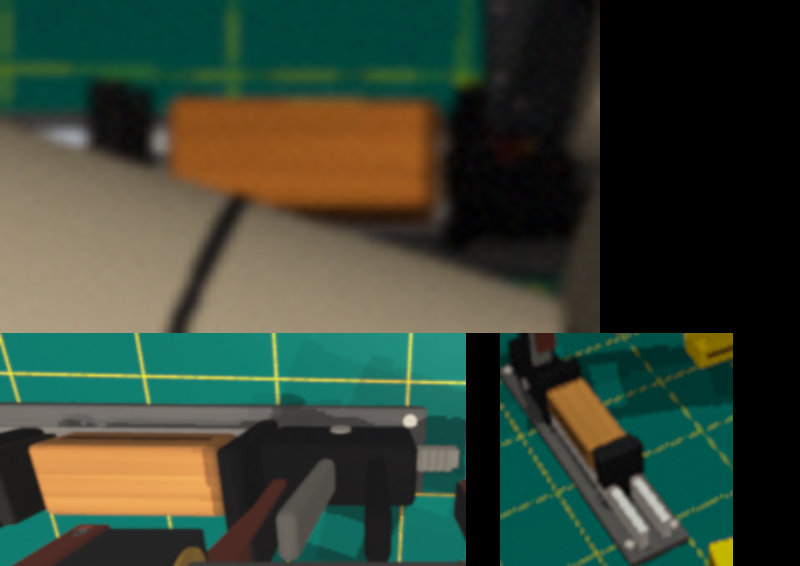

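The picture shows the jaw pad close to the block's end, a gap of about 8 mm plus about 5 mm behind the block. The block is still straight. Two more squeezes should bring it to first contact.

send_rows --commands '[{"translation": [0, 0, 0], "twist": [0, 0, 0]}, {"translation": [0, 0, 0], "twist": [0, 0, 0]}, {"translation": [0, 0, 0], "twist": [0, 0, 0]}, {"translation": [0, 0, 0], "twist": [0, 0, 0]}, {"translation": [0, 0, 0], "twist": [0, 0, 0]}, {"translation": [0, 0, 0], "twist": [0, 0, 0]}, {"translation": [0, 0, 0], "twist": [0, 0, 0]}, {"translation": [0, 0, 0], "twist": [0, 0, 0]}, {"translation": [0, 0, 0], "twist": [0, 0, 0]}, {"translation": [0, 0, 0], "twist": [0, 0, 0]}]' --grip 0.45

```text
t: 29.95
ee_pos: [609.8, -170.9, 274.8]
orientation: [-3.135, -0.03, 0.002]
ft_force: [0.6, 19.4, 7.1]
width: 25.0
```

send_rows --commands '[{"translation": [0, 0, 0], "twist": [0, 0, 0]}, {"translation": [0, 0, 0], "twist": [0, 0, 0]}, {"translation": [0, 0, 0], "twist": [0, 0, 0]}, {"translation": [0, 0, 0], "twist": [0, 0, 0]}, {"translation": [0, 0, 0], "twist": [0, 0, 0]}, {"translation": [0, 0, 0], "twist": [0, 0, 0]}, {"translation": [0, 0, 0], "twist": [0, 0, 0]}, {"translation": [0, 0, 0], "twist": [0, 0, 0]}, {"translation": [0, 0, 0], "twist": [0, 0, 0]}, {"translation": [0, 0, 0], "twist": [0, 0, 0]}]' --grip -1

```text
t: 30.95
ee_pos: [609.8, -174.3, 274.8]
orientation: [3.141, 0.033, 0.0]
ft_force: [-0.3, 0.7, -0.2]
width: 88.0
```

```bash
python3 -c "
from h import *
t0=load('j5');t=shot('top','j6');
def orange(t):
    h=cv2.cvtColor(t['img'],cv2.COLOR_RGB2HSV);m=cv2.inRange(h,(5,120,80),(20,255,255))[140:152,305:375].astype(float).mean(0)/255
    s=t['img'][140:150,305:375].astype(float);r=(s[...,0]-s[...,2]).mean(0); lo,hi=0,np.median(r[15:45]);th=hi/2
    a=next(j for j in range(70) if r[j]>th);b=max(j for j in range(70) if r[j]>th)
    ua=305+a-(r[a]-th)/(r[a]-r[a-1]);ub=305+b+(r[b]-th)/(r[b]-r[b+1]);print('block',ua,ub,ray(t,(ua,145),74)[1],ray(t,(ub,145),74)[1])
orange(t0);orange(t)
print(t['img'][143:148,304:335].mean(2).mean(0).astype(int))"
```

```text
block 320.221615720524 359.355 25.58804190023188 -79.98717815996986
block 319.8651079136691 359.35049019607845 26.551370327448126 -79.97503063435863
[112 117 123 127 129 114  75  34  18  17  16  13  10  11  16  29  54  75
  83  84  84  83  84  84  84  85  85  85  85  85  85]
```

send_rows --commands '[{"translation": [0, 0, 0], "twist": [0, 0, 0]}, {"translation": [0, 0, 0], "twist": [0, 0, 0]}, {"translation": [0, 0, 0], "twist": [0, 0, 0]}, {"translation": [0, 0, 0], "twist": [0, 0, 0]}, {"translation": [0, 0, 0], "twist": [0, 0, 0]}, {"translation": [0, 0, 0], "twist": [0, 0, 0]}, {"translation": [0, 0, 0], "twist": [0, 0, 0]}, {"translation": [0, 0, 0], "twist": [0, 0, 0]}, {"translation": [0, 0, 0], "twist": [0, 0, 0]}, {"translation": [0, 0, 0], "twist": [0, 0, 0]}]' --grip 0.32

```text
t: 32.0
ee_pos: [609.8, -172.0, 274.9]
orientation: [-3.138, -0.032, 0.001]
ft_force: [-0.5, 14.3, 5.2]
width: 30.0
```

send_rows --commands '[{"translation": [0, 0, 0], "twist": [0, 0, 0]}, {"translation": [0, 0, 0], "twist": [0, 0, 0]}, {"translation": [0, 0, 0], "twist": [0, 0, 0]}, {"translation": [0, 0, 0], "twist": [0, 0, 0]}, {"translation": [0, 0, 0], "twist": [0, 0, 0]}, {"translation": [0, 0, 0], "twist": [0, 0, 0]}, {"translation": [0, 0, 0], "twist": [0, 0, 0]}, {"translation": [0, 0, 0], "twist": [0, 0, 0]}, {"translation": [0, 0, 0], "twist": [0, 0, 0]}, {"translation": [0, 0, 0], "twist": [0, 0, 0]}]' --grip 0.45

```text
t: 33.0
ee_pos: [609.8, -170.9, 274.8]
orientation: [-3.135, -0.031, 0.002]
ft_force: [0.6, 20.5, 6.7]
width: 25.2
```

```bash
cat >> h.py <<'E'
def state(f):
    t=shot('top',f);s=t['img'][140:150,305:375].astype(float);r=(s[...,0]-s[...,2]).mean(0);th=np.median(r[15:45])/2
    a=next(j for j in range(70) if r[j]>th);b=max(j for j in range(70) if r[j]>th)
    ua=305+a-(r[a]-th)/(r[a]-r[a-1]);ub=305+b+(r[b]-th)/(r[b]-r[b+1]);print('block',ua,ub,ray(t,(ua,145),74)[1],ray(t,(ub,145),74)[1])
    print(t['img'][143:148,304:335].mean(2).mean(0).astype(int))
    o=ctrl.get_obs();print(o['t'],o['ee_pos'].round(1),o['width'],o['ft_force'].round(1))
E
python3 -c "
from h import *
state('j7')"
```

```text
block 321.80129716981133 361.1325136612022 21.319879289786222 -84.77471320452781
[133 135 134 137 139 140 139 131  93  44  18  17  16  15  11  12  14  26
  51  74  82  83  84  84  84  84  84  83  84  84  84]
33.05 [ 609.8 -170.9  274.8] 25.23872537822726 [ 0.4 20.7  6.3]
```

The block has been pushed about 5 mm and is now at the fixed jaw, and the force is still the free value. I'll open and do the last squeeze in small closures, watching the reaction force. At mid-travel it is about 12–14 N free, and I'll stop near 18–20 N.

send_rows --commands '[{"translation": [0, 0, 0], "twist": [0, 0, 0]}, {"translation": [0, 0, 0], "twist": [0, 0, 0]}, {"translation": [0, 0, 0], "twist": [0, 0, 0]}, {"translation": [0, 0, 0], "twist": [0, 0, 0]}, {"translation": [0, 0, 0], "twist": [0, 0, 0]}, {"translation": [0, 0, 0], "twist": [0, 0, 0]}, {"translation": [0, 0, 0], "twist": [0, 0, 0]}, {"translation": [0, 0, 0], "twist": [0, 0, 0]}, {"translation": [0, 0, 0], "twist": [0, 0, 0]}, {"translation": [0, 0, 0], "twist": [0, 0, 0]}]' --grip -1

```text
t: 34.05
ee_pos: [609.8, -174.3, 274.8]
orientation: [3.141, 0.033, 0.0]
ft_force: [-0.1, -0.4, -0.3]
width: 87.5
```

send_rows --commands '[{"translation": [0, 0, 0], "twist": [0, 0, 0]}, {"translation": [0, 0, 0], "twist": [0, 0, 0]}, {"translation": [0, 0, 0], "twist": [0, 0, 0]}, {"translation": [0, 0, 0], "twist": [0, 0, 0]}, {"translation": [0, 0, 0], "twist": [0, 0, 0]}, {"translation": [0, 0, 0], "twist": [0, 0, 0]}, {"translation": [0, 0, 0], "twist": [0, 0, 0]}, {"translation": [0, 0, 0], "twist": [0, 0, 0]}, {"translation": [0, 0, 0], "twist": [0, 0, 0]}, {"translation": [0, 0, 0], "twist": [0, 0, 0]}]' --grip -0.36

```text
t: 35.05
ee_pos: [609.9, -173.7, 274.8]
orientation: [-3.141, -0.033, -0.0]
ft_force: [-0.4, 5.8, 3.5]
width: 59.8
```

send_rows --commands '[{"translation": [0, 0, 0], "twist": [0, 0, 0]}, {"translation": [0, 0, 0], "twist": [0, 0, 0]}, {"translation": [0, 0, 0], "twist": [0, 0, 0]}, {"translation": [0, 0, 0], "twist": [0, 0, 0]}, {"translation": [0, 0, 0], "twist": [0, 0, 0]}, {"translation": [0, 0, 0], "twist": [0, 0, 0]}, {"translation": [0, 0, 0], "twist": [0, 0, 0]}, {"translation": [0, 0, 0], "twist": [0, 0, 0]}, {"translation": [0, 0, 0], "twist": [0, 0, 0]}, {"translation": [0, 0, 0], "twist": [0, 0, 0]}]' --grip -0.23

```text
t: 36.05
ee_pos: [609.9, -173.1, 274.9]
orientation: [-3.14, -0.032, 0.0]
ft_force: [-0.5, 9.0, 4.8]
width: 54.2
```

send_rows --commands '[{"translation": [0, 0, 0], "twist": [0, 0, 0]}, {"translation": [0, 0, 0], "twist": [0, 0, 0]}, {"translation": [0, 0, 0], "twist": [0, 0, 0]}, {"translation": [0, 0, 0], "twist": [0, 0, 0]}, {"translation": [0, 0, 0], "twist": [0, 0, 0]}, {"translation": [0, 0, 0], "twist": [0, 0, 0]}, {"translation": [0, 0, 0], "twist": [0, 0, 0]}, {"translation": [0, 0, 0], "twist": [0, 0, 0]}, {"translation": [0, 0, 0], "twist": [0, 0, 0]}, {"translation": [0, 0, 0], "twist": [0, 0, 0]}]' --grip -0.12

```text
t: 37.05
ee_pos: [609.9, -172.4, 274.9]
orientation: [-3.138, -0.032, 0.001]
ft_force: [-0.3, 12.9, 6.3]
width: 49.3
```

```bash
python3 -c "
from h import *
state('j8')"
```

```text
block 321.90773067331673 361.175 21.032324714468594 -84.88913704453952
[124 129 133 137 140 140 139 130  94  44  18  16  17  15  11  11  13  24
  50  72  83  85  83  84  84  85  85  85  84  86  84]
37.1 [ 609.9 -172.4  274.9] 49.2977511522604 [ 0.1 12.7  5.9]
```

send_rows --commands '[{"translation": [0, 0, 0], "twist": [0, 0, 0]}, {"translation": [0, 0, 0], "twist": [0, 0, 0]}, {"translation": [0, 0, 0], "twist": [0, 0, 0]}, {"translation": [0, 0, 0], "twist": [0, 0, 0]}, {"translation": [0, 0, 0], "twist": [0, 0, 0]}, {"translation": [0, 0, 0], "twist": [0, 0, 0]}, {"translation": [0, 0, 0], "twist": [0, 0, 0]}, {"translation": [0, 0, 0], "twist": [0, 0, 0]}, {"translation": [0, 0, 0], "twist": [0, 0, 0]}, {"translation": [0, 0, 0], "twist": [0, 0, 0]}]' --grip -0.03

```text
t: 38.1
ee_pos: [609.9, -171.9, 275.0]
orientation: [-3.137, -0.032, 0.001]
ft_force: [-1.4, 15.3, 7.1]
width: 45.6
```

```bash
python3 -c "
from h import *
state('j9')"
```

```text
block 321.915 361.2173913043478 21.012685047456525 -85.00330454864525
[127 132 134 137 139 139 139 132  98  49  22  16  17  15  10  10  13  25
  50  72  82  85  84  85  84  84  85  83  84  84  84]
38.15 [ 609.8 -171.9  274.9] 45.53577065697677 [-0.1 16.3  7.9]
```

The force is now above the free curve (16 N at 14 mm of trigger travel), so clamping is building.

send_rows --commands '[{"translation": [0, 0, 0], "twist": [0, 0, 0]}, {"translation": [0, 0, 0], "twist": [0, 0, 0]}, {"translation": [0, 0, 0], "twist": [0, 0, 0]}, {"translation": [0, 0, 0], "twist": [0, 0, 0]}, {"translation": [0, 0, 0], "twist": [0, 0, 0]}, {"translation": [0, 0, 0], "twist": [0, 0, 0]}, {"translation": [0, 0, 0], "twist": [0, 0, 0]}, {"translation": [0, 0, 0], "twist": [0, 0, 0]}, {"translation": [0, 0, 0], "twist": [0, 0, 0]}, {"translation": [0, 0, 0], "twist": [0, 0, 0]}]' --grip 0.08

```text
t: 39.15
ee_pos: [609.9, -171.4, 275.0]
orientation: [-3.136, -0.031, 0.001]
ft_force: [-0.3, 18.8, 8.1]
width: 40.8
```

```bash
python3 -c "
from h import *
state('j10')"
```

```text
block 321.9029484029484 361.215625 21.045245064221575 -84.99854757708417
[132 135 136 137 139 139 139 133 106  59  26  16  16  16  12  11  15  25
  49  71  82  84  84  84  85  84  84  84  84  85  84]
39.2 [ 609.9 -171.4  275. ] 40.694651914524556 [ 0.1 18.5  7.9]
```

send_rows --commands '[{"translation": [0, 0, 0], "twist": [0, 0, 0]}, {"translation": [0, 0, 0], "twist": [0, 0, 0]}, {"translation": [0, 0, 0], "twist": [0, 0, 0]}, {"translation": [0, 0, 0], "twist": [0, 0, 0]}, {"translation": [0, 0, 0], "twist": [0, 0, 0]}, {"translation": [0, 0, 0], "twist": [0, 0, 0]}, {"translation": [0, 0, 0], "twist": [0, 0, 0]}, {"translation": [0, 0, 0], "twist": [0, 0, 0]}, {"translation": [0, 0, 0], "twist": [0, 0, 0]}, {"translation": [0, 0, 0], "twist": [0, 0, 0]}]' --grip 0.15

```text
t: 40.2
ee_pos: [609.9, -171.0, 275.0]
orientation: [-3.136, -0.031, 0.002]
ft_force: [0.1, 20.8, 8.1]
width: 37.4
```

```bash
python3 -c "
from h import *
state('j11')
l=lambda f:load(f)['img'][143:148,308:320].mean(2).mean(0)
for f in ('j7','j8','j9','j10','j11'):
    r=l(f);k=np.nonzero(r<75)[0][0];print(f,round(308+k-(75-r[k])/(r[k-1]-r[k]),2))"
```

```text
block 321.9042288557214 361.24038461538464 21.041785640406175 -85.06522956052231
[131 134 134 137 139 139 140 134 105  59  25  15  17  15  15  12  13  24
  48  71  81  84  84  84  84  84  83  85  84  84  84]
40.25 [ 609.9 -171.   275. ] 37.65391865705259 [ 0.3 19.7  9.3]
j7 312.37
j8 312.39
j9 312.48
j10 312.67
j11 312.67
```

send_rows --commands '[{"translation": [0, 0, 0], "twist": [0, 0, 0]}, {"translation": [0, 0, 0], "twist": [0, 0, 0]}, {"translation": [0, 0, 0], "twist": [0, 0, 0]}, {"translation": [0, 0, 0], "twist": [0, 0, 0]}, {"translation": [0, 0, 0], "twist": [0, 0, 0]}, {"translation": [0, 0, 0], "twist": [0, 0, 0]}, {"translation": [0, 0, 0], "twist": [0, 0, 0]}, {"translation": [0, 0, 0], "twist": [0, 0, 0]}, {"translation": [0, 0, 0], "twist": [0, 0, 0]}, {"translation": [0, 0, 0], "twist": [0, 0, 0]}]' --grip 0.19

```text
t: 41.25
ee_pos: [609.9, -170.8, 275.0]
orientation: [-3.135, -0.031, 0.002]
ft_force: [-0.1, 21.6, 9.8]
width: 35.7
```

```bash
python3 -c "
from h import *
state('j12')"
```

```text
block 321.890243902439 361.23636363636365 21.07956907626343 -85.05440036836589
[132 134 135 137 138 140 139 134 111  67  28  17  17  16  13  12  14  25
  49  72  82  84  83  83  84  83  84  85  84  85  84]
41.3 [ 609.9 -170.8  275. ] 36.012735567955815 [-0.9 22.9  9.1]
```

send_rows --commands '[{"translation": [0, 0, 0], "twist": [0, 0, 0]}, {"translation": [0, 0, 0], "twist": [0, 0, 0]}, {"translation": [0, 0, 0], "twist": [0, 0, 0]}, {"translation": [0, 0, 0], "twist": [0, 0, 0]}, {"translation": [0, 0, 0], "twist": [0, 0, 0]}, {"translation": [0, 0, 0], "twist": [0, 0, 0]}, {"translation": [0, 0, 0], "twist": [0, 0, 0]}, {"translation": [0, 0, 0], "twist": [0, 0, 0]}, {"translation": [0, 0, 0], "twist": [0, 0, 0]}, {"translation": [0, 0, 0], "twist": [0, 0, 0]}]' --grip -1

```text
t: 42.3
ee_pos: [609.8, -174.2, 274.8]
orientation: [3.141, 0.033, 0.0]
ft_force: [0.6, 0.7, -1.1]
width: 87.8
```

```bash
python3 -c "
from h import *
state('j13');shot('wrist','w13')
l=lambda f:load(f)['img'][143:148,308:320].mean(2).mean(0)
for f in ('j7','j11','j12','j13'):
    r=l(f);k=np.nonzero(r<75)[0][0];print(f,round(308+k-(75-r[k])/(r[k-1]-r[k]),2))"
```

```text
block 321.9057177615572 361.24717514124296 21.037763035401824 -85.08351761350298
[112 117 123 128 133 138 139 134 106  61  26  17  17  15  12  12  14  26
  50  72  82  84  84  84  84  84  83  84  84  85  84]
42.35 [ 609.8 -174.1  274.7] 87.7443349052073 [ 0.1 -0.1 -0.9]
j7 312.37
j11 312.67
j12 312.82
j13 312.7
```

After release the jaw sprang back by about 0.3 mm, which suggests the brake settled at its ~15 N limit. One more careful squeeze to a slightly higher force will confirm and secure it.

send_rows --commands '[{"translation": [0, 0, 0], "twist": [0, 0, 0]}, {"translation": [0, 0, 0], "twist": [0, 0, 0]}, {"translation": [0, 0, 0], "twist": [0, 0, 0]}, {"translation": [0, 0, 0], "twist": [0, 0, 0]}, {"translation": [0, 0, 0], "twist": [0, 0, 0]}, {"translation": [0, 0, 0], "twist": [0, 0, 0]}, {"translation": [0, 0, 0], "twist": [0, 0, 0]}, {"translation": [0, 0, 0], "twist": [0, 0, 0]}, {"translation": [0, 0, 0], "twist": [0, 0, 0]}, {"translation": [0, 0, 0], "twist": [0, 0, 0]}]' --grip -0.12

```text
t: 43.4
ee_pos: [609.8, -173.1, 274.8]
orientation: [-3.14, -0.032, 0.0]
ft_force: [0.1, 7.5, 2.7]
width: 49.4
```

send_rows --commands '[{"translation": [0, 0, 0], "twist": [0, 0, 0]}, {"translation": [0, 0, 0], "twist": [0, 0, 0]}, {"translation": [0, 0, 0], "twist": [0, 0, 0]}, {"translation": [0, 0, 0], "twist": [0, 0, 0]}, {"translation": [0, 0, 0], "twist": [0, 0, 0]}, {"translation": [0, 0, 0], "twist": [0, 0, 0]}, {"translation": [0, 0, 0], "twist": [0, 0, 0]}, {"translation": [0, 0, 0], "twist": [0, 0, 0]}, {"translation": [0, 0, 0], "twist": [0, 0, 0]}, {"translation": [0, 0, 0], "twist": [0, 0, 0]}]' --grip 0.08

```text
t: 44.4
ee_pos: [609.9, -171.5, 274.9]
orientation: [-3.137, -0.031, 0.001]
ft_force: [-0.5, 16.1, 5.9]
width: 40.8
```

send_rows --commands '[{"translation": [0, 0, 0], "twist": [0, 0, 0]}, {"translation": [0, 0, 0], "twist": [0, 0, 0]}, {"translation": [0, 0, 0], "twist": [0, 0, 0]}, {"translation": [0, 0, 0], "twist": [0, 0, 0]}, {"translation": [0, 0, 0], "twist": [0, 0, 0]}, {"translation": [0, 0, 0], "twist": [0, 0, 0]}, {"translation": [0, 0, 0], "twist": [0, 0, 0]}, {"translation": [0, 0, 0], "twist": [0, 0, 0]}, {"translation": [0, 0, 0], "twist": [0, 0, 0]}, {"translation": [0, 0, 0], "twist": [0, 0, 0]}]' --grip 0.24

```text
t: 45.4
ee_pos: [609.9, -170.5, 274.9]
orientation: [-3.135, -0.031, 0.002]
ft_force: [0.5, 22.9, 7.7]
width: 33.8
```

```bash
python3 -c "
from h import *
state('j14')"
```

```text
block 321.89373464373466 361.2030201342282 21.07013806473544 -84.96460041347257
[133 135 135 137 139 139 139 135 115  73  31  18  16  15  15  13  14  24
  48  71  83  85  84  84  85  83  84  85  84  84  84]
45.45 [ 609.9 -170.5  274.9] 33.55520084343276 [-0.  22.8  7.1]
```

send_rows --commands '[{"translation": [0, 0, 0], "twist": [0, 0, 0]}, {"translation": [0, 0, 0], "twist": [0, 0, 0]}, {"translation": [0, 0, 0], "twist": [0, 0, 0]}, {"translation": [0, 0, 0], "twist": [0, 0, 0]}, {"translation": [0, 0, 0], "twist": [0, 0, 0]}, {"translation": [0, 0, 0], "twist": [0, 0, 0]}, {"translation": [0, 0, 0], "twist": [0, 0, 0]}, {"translation": [0, 0, 0], "twist": [0, 0, 0]}, {"translation": [0, 0, 0], "twist": [0, 0, 0]}, {"translation": [0, 0, 0], "twist": [0, 0, 0]}]' --grip -1

```text
t: 46.45
ee_pos: [609.8, -174.2, 274.8]
orientation: [3.141, 0.032, 0.0]
ft_force: [0.5, 0.2, 0.7]
width: 87.5
```

```bash
python3 -c "
from h import *
state('j15')
l=lambda f:load(f)['img'][143:148,308:320].mean(2).mean(0)
for f in ('j7','j12','j13','j14','j15'):
    r=l(f);k=np.nonzero(r<75)[0][0];print(f,round(308+k-(75-r[k])/(r[k-1]-r[k]),2))"
```

```text
block 321.9039900249377 361.2305194805195 21.042430894088113 -85.03866103935619
[111 117 125 129 133 137 140 133 107  61  25  16  16  16  14  11  14  25
  51  73  82  84  84  84  84  85  85  85  84  85  84]
46.5 [ 609.8 -174.1  274.8] 87.88805045276139 [ 0.6 -0.6  0.1]
j7 312.37
j12 312.82
j13 312.7
j14 312.97
j15 312.7
```

The higher peak (312.97 vs 312.82 px) sprang back to the same place (312.70), so the brake is at its limit of ~15 N. I'll retract.

send_rows --commands '[{"translation": [0, 0.03, 0.02], "twist": [0, 0, 0]}, {"translation": [0, 0.05, 0.1], "twist": [0, 0, 0]}, {"translation": [0, 0.05, 0.25], "twist": [0, 0, 0]}, {"translation": [0, 0.05, 0.4], "twist": [0, 0, 0]}, {"translation": [0, 0.05, 0.6], "twist": [0, 0, 0]}, {"translation": [0, 0.05, 0.8], "twist": [0, 0, 0]}, {"translation": [0, 0.05, 1], "twist": [0, 0, 0]}, {"translation": [0, 0.05, 1], "twist": [0, 0, 0]}, {"translation": [0, 0.05, 1], "twist": [0, 0, 0]}, {"translation": [0, 0.05, 1], "twist": [0, 0, 0]}]' --grip -1

```text
t: 47.5
ee_pos: [609.4, -168.9, 374.0]
orientation: [-3.141, -0.033, 0.002]
ft_force: [-0.7, 0.6, -0.2]
width: 87.9
```

```bash
python3 -c "
from h import *
state('j16');w=shot('wrist','w16')
"
```

```text
block 321.875 361.25945945945944 21.12075388946338 -85.11660136793043
[148 148 149 151 153 154 154 147 118  67  29  19  18  18  15  13  16  29
  57  80  91  94  93  95  94  94  93  94  94  94  93]
47.55 [ 609.4 -168.9  373.7] 87.6880841595059 [ 0.5  0.1 -0.7]
```

View pics/w16.png

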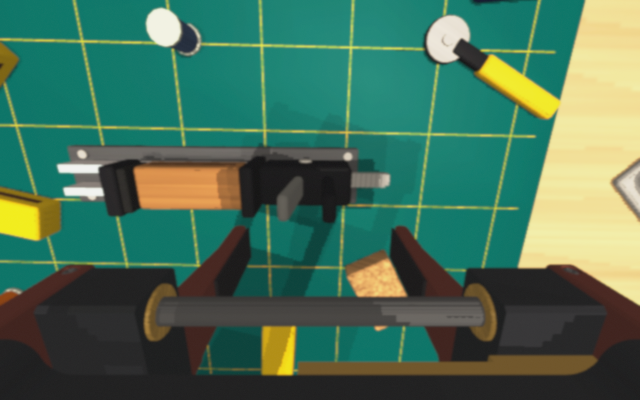

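The final view shows the block (u 135–240, v 185) seated between both jaws, straight, with the trigger released at (290,200). The gripper is clear and the bystanders are in place.

```bash
python3 -c "
from workcell import ctrl
print(ctrl.close_job())"
```

```text
the job is handed in; nothing more can be done
None
```

I laid the pressing block on the rails, let go, and clamped it using only the trigger. The job was handed in at about 47.6 s with the gripper open and clear of everything.

- **Squeezing:** Six full squeezes brought the jaw up and pushed the block against the fixed jaw. Two more squeezes, closed in small steps, stopped at a reaction force of about 23 N. By the clamp's stated rule that is roughly 25 N of clamping, below the 40 N crush limit.
- **Grip check:** After both of the last squeezes the jaw sprang back to the same position. That suggests the brake is at its limit of about 15 N. I could not measure the clamping force directly.
- **Block position:** By the top camera its far end is about 110 mm from the fixed jaw's face. That puts its centre at about 55 mm, inside the 58 mm limit. It looks straight and level.
- **Surroundings:** The cork block, cutter and spool visible in the last image look unmoved; I did not measure them. The jar, the tin and the second spool were not in a picture I viewed at the end.
- **Disagreements:** Early jaw-travel readings were inconsistent. The first squeeze read about 10 mm where one tooth is 6 mm, probably because of shadow. Later squeezes read 5–6 mm each. Three move calls were also refused early on because a field was missing, and I resent them.

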